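Fix the station sign: pump the vacuum foot, press the label holder home

TASK

Fix the little sign stand to the desk by pumping its vacuum-foot lever at least three full strokes, each all the way down and all the way back up. Then take the label holder out of its wooden block and push it upright down into the slot behind the stand's lip, fully home against the sprung strip, and finish while holding it pressed fully down: do not let go, because the strip would push it up again. Leave the lever up, and do not shove the cup, the mouse or the battery box about.

Things in the scene. Friction and masses are not known exactly. Their poses are not given: they have to be found in the camera images.
- pump_lever (a joint): angle (rad) of the hand lever of the stand's vacuum foot: 0 = fully up, where its own spring returns it, 0.6 = fully down, at its stop. A dark bar with a black pad at its free end, that sticks out of the stand beyond one end of the slot. At the pad it takes about 3 N to start and 8 N at the bottom.
- lever_pad (a point): centre of the upper face of the black pad (34 mm wide, 50 mm along the lever) at the lever's free end, 115 mm from the hinge; moves and turns with it. Up, it is about 116 mm above the desk, the lever sloping up to it by 0.3 rad; at the stop about 48 mm, sloping down by 0.3 rad, over nearly the same spot (within 7 mm): closed fingers can press it straight down by 68 mm and let it up again.
- stand: sign stand, fixed to the desk: round black rubber vacuum foot, pump housing with the lever, aluminium rail with the slot. Origin on the desk. Its y axis runs along the slot: slot centre at y = +70 mm, lever hinge at y = -30 mm, 75 mm up, lever pad at about y = -138 mm.
- slot_mouth (a point): centre of the slot's mouth, level with the lip's top, 60 mm above the desk; y along the slot, x across, z up. Slot 8.5 mm wide, 116 mm long. On +x the lip, 5 mm, its top flared outward as a lead-in; on -x the back plate, 6 mm, inner face 4.25 mm from this point, top 15 mm higher than the lip, so the holder can be felt against it. 10 mm below this point: the top of the sprung strip.
- seat_strip (a joint): how far the sprung strip in the slot is pressed down (m): 0 = up, 0.010 = at its stop, holder fully home. It pushes back with 2 N at first and 10 N at the stop; it lifts the holder again when released.
- holder_grip (a point): centre of the black grip rib on top of the label holder; rib 14 mm thick (x), 36 mm wide (y), 30 mm high (z up). The holder's lower edge is 70 mm below this point. At the start this point is 82 mm above the desk; fully home in the stand it is 50 mm above slot_mouth (110 mm above the desk).
- holder: label holder: upright grey plastic plate with a blank paper label on both faces, either face may look to the lip. 6 mm thick (x), 100 mm wide (y), 85 mm high with its rib (z up). Origin at the centre of its lower edge. About 70 g, may vary. It is loose, standing in the wooden block.
- block: fixed plywood block, 70 (x) x 140 (y) x 30 mm high, in whose slot (along y, 18 mm deep, 7.5 mm wide, 110 mm long) the holder stands at the start; it lifts straight out. Origin at the centre of its underside.
- cup_mid (a point): middle of a lidded takeaway coffee cup, 84 mm wide, 110 mm tall, loose: leave it where it is.
- mouse_mid (a point): middle of a pale computer mouse, 105 x 60 x 31 mm, loose: leave it where it is.
- battery_box_mid (a point): middle of a black battery box with a yellow cover, 130 x 75 x 50 mm, loose: leave it where it is.
There are look-alikes about, which are no part of the job. What is meant by the holder is not red, and is the larger of those in its own colour.

How it is judged (in metres and radians):
On the way, in this order (a step that is already met when the one before it is completed fails the run):
1. pump lever pressed fully down, first stroke (value of joint pump_lever above 0.5 rad), for 0.1 s.
2. pump lever back up, first stroke (value of joint pump_lever below 0.1 rad), for 0.1 s.
3. pump lever pressed fully down, second stroke (value of joint pump_lever above 0.5 rad), for 0.1 s.
4. pump lever back up, second stroke (value of joint pump_lever below 0.1 rad), for 0.1 s.
5. pump lever pressed fully down, third stroke (value of joint pump_lever above 0.5 rad), for 0.1 s.
6. pump lever back up, third stroke (value of joint pump_lever below 0.1 rad), for 0.1 s.
7. label holder pressed fully home behind the lip by the fingers (value of joint seat_strip above 0.008 m and x of holder_grip in the frame of slot_mouth between -0.008 and 0.008 m and y of holder_grip in the frame of slot_mouth between -0.012 and 0.012 m and z of holder_grip in the frame of slot_mouth between 0.045 and 0.0535 m and angle between holder_grip's own z axis and vertical below 0.15 rad and angle between the y axis of holder_grip and the y axis of slot_mouth, either way round below 0.12 rad and contact force between the fingers and holder above 3 N), for 0.3 s.
At the end, for the whole second after the job is handed in: Lever stroked three times first (past 0.5 rad, back under 0.1). At the end: holder in the slot (8 mm across, 12 mm along, 0.12 rad parallel, 0.15 rad upright), strip pressed over 8 of its 10 mm, fingers still holding it (over 3 N), all at rest, lever up (all of step 7 and value of joint pump_lever below 0.1 rad and linear speed of holder below 0.02 m/s); the arm keeps its last pose, push and grip.
It fails at once if the cup is shoved more than 30 mm (distance of cup_mid from where it was at the start of the episode above 0.03 m).
It fails at once if the mouse is shoved more than 30 mm (distance of mouse_mid from where it was at the start of the episode above 0.03 m).
It fails at once if the battery box is shoved more than 30 mm (distance of battery_box_mid from where it was at the start of the episode above 0.03 m).
It also fails if it takes over 72 s, if anything falls off the work surface, if the arm or the gripper's body presses on something with over 40 N, if the wrist force passes 120 N, or if a joint passes its speed limit or range.

ROBOT

A 7-joint arm with a two-finger parallel gripper is mounted at the origin on the work surface. World frame = base frame: x ahead of the robot, y to its left, z up, the work surface at z = 0. Lengths are in mm, angles in rad, forces in N, time in s.
With the tool pointing down it reaches from about 425 to 950 mm from the base axis. Payload 4.7 kg.
Tool frame: the origin (TCP) lies on the centre line of the jaws, within the pads' length; the fingertips stand 11 mm ahead of it and the grasp point (between the pads) lies 8 mm behind it (r.tcp_to_tips is the distance from the TCP to the fingertips, in mm); z points along the fingers, x is the direction in which the jaws open and shut, and the axes are right-handed (so a half turn about z gives the same grasp; the last joint's range is limited). The gripper opens to 87 mm and grips with 3 to 60 N. Pads are 19 mm wide; open, the fingers measure 117 mm over their backs; the gripper's body (75 mm by 190 mm) begins 51 mm behind the grasp point.
Start: joints at [1.094, 0.469, -0.049, 1.532, 0.024, 1.141, -0.082], TCP at [292.312, -608.444, 210.473] pointing down, gripper open.
Joint ranges: [-2.59, 2.59], [-0.33, 1.99], [-1.39, 1.29], [0.1, 2.45], [-1.04, 4.18], [0.21, 1.99], [-2.66, 2.66]. Speed limits (rad/s): [2.57, 2.57, 3.14, 3.14, 3.14, 3.14, 3.14].

INTERFACE

Orientations are given as a rotation vector (axis times angle).
In Python, from workcell import get_obs, optics, r, finder gives the robot as it stands.
- The arm moves only by the tool jog_arm, never from a script. Its argument "plan" is a list of rows, each an object with "offset": the shift along the tool's x, y, z in mm, a list of three; "angular": the turn, a rotation vector about the tool's x, y, z in degrees, a list of three; "hand": the finger opening in mm, from 0 to 87. In form: [{"offset": [tx, ty, tz], "angular": [wx, wy, wz], "hand": hand}, ...]. A call has 1 to 20 rows; each row is the pose to reach, as a shift and turn from the pose commanded when the call began, along the tool's axes at that moment; what a row does not reach only later rows make up. A row lasts 1/10 s, in which the tool goes at most 50 mm and 8.59 degrees, less where a joint would pass 70% of its speed; a pose out of reach is approached as far as the arm can. A call with a gripper value outside its range is refused whole. The fingers move at their own pace and stop on an object; "squeeze" is the grip in N (left out, the last holds). Time passes only in rows, so rows that repeat a pose let the fingers close. It gives the time, the measured TCP pose, the force and the opening at its end, in the units of the state.
- get_obs(): the state, without advancing time (a new reading comes with each control period).
- optics.snapshot(name): name is "scene" or "top" or "wrist"; returns a dict with "pixels" (420x560x3 uint8, red, green, blue), "depth" (420x560 float32, mm along the optical axis (not along the pixel's ray), 0 where there is no reading), "intrinsics" (3x3 intrinsics, pixels), "R" (3x3) and "t" (3): a world point X has camera coordinates R X + t; the wrist camera has in their place "T_tool_cam" (4x4, takes a point from camera to tool coordinates, whose origin is the TCP and whose axes are the tool frame's). Camera axes: x right, y down, z forward; pixel columns grow to the right and rows downward; lengths in mm; the calibration is good to about 2 mm. A picture is of the moment at which its call begins: read the wrist's pose just before it.
- r.job_done(): hands the job in, once; it reports no verdict.
Trained networks look in the newest picture that a camera, given by its name, has taken for a name from the list of things; names that differ only in an ending like _2 or _b are one class to them, and where a whole thing is asked for, a point or a joint stands for the part that bears it (a point fixed in the world has none). Each returns a list of dicts, best first, with "confidence" (0 to 1); they miss things now and then, are a little off and sometimes report something else, mostly with a low value. They report only what shows in the picture. A call takes as long as a camera call. They do not tell look-alikes from the thing itself.
- finder.search_frame(camera, label): "rect" ([centre column, centre row, width, height] in pixels, round what is visible of it).
- finder.masks_of(camera, label): "mask" (420x560 bool, what is visible of it) and "rect" ([centre column, centre row, width, height] in pixels, round what is visible of it).
- finder.landmark_of(camera, label): "point" ([row, column] in pixels: a listed point, or the origin of a listed thing).
The state is a dict: "t": time; "qpos": joint angles; "qd": joint speeds; "tau": joint torques, N m; "tool_pos": TCP position; "ee_rot": TCP orientation; "contact_force": force on the tool from outside, world axes, zero at the start; "ft_torque": the same for the moment, N m; "opening": opening from 0.0 (shut) to 1.0 (fully open).
Only numpy, scipy, OpenCV 4.12 (cv2) and the standard library are available. Lean on these libraries where they do the work, as an engineer would, in place of code of your own. Each camera call takes 0.05 s, during which the arm holds its last target.

## Working session

There is one attempt and no reset: what is moved stays moved. The work goes in short steps, Python scripts to look and compute and a tool call to move; the robot and the scene stay as the last step left them, time stands still between calls to the robot, and variables do not carry over. Pictures are saved under pics/ and viewed, and the job is handed in when it is done.

Besides the shell and the picture viewer there is one more tool, called after "Emit:" as name([rows], argument=value, ...), one row to a line, values as JSON. jog_arm: Moves the arm, as the interface text tells. Its arguments: {"type":"object","properties":{"plan":{"type":"array"},"squeeze":{"type":"number"}},"required":["plan"]}

```bash
mkdir -p pics; ls; python3 - <<'E'
from workcell import get_obs, optics, r, finder
import cv2,numpy as np
print(get_obs())
for n in ["scene","top","wrist"]:
    s=optics.snapshot(n); cv2.imwrite(f"pics/{n}0.png",s["pixels"][:,:,::-1]); np.savez(f"{n}0.npz",**s)
    for l in ["holder","holder_grip","lever_pad","slot_mouth","stand","block","cup_mid","mouse_mid","battery_box_mid"]:
        try:
            print(n,l,[(np.round(d["point"]).tolist(),round(d["confidence"],2)) for d in finder.landmark_of(n,l)])
        except Exception as e: print(n,l,e)
print(get_obs()["t"])
E
```

```text
pics
{'t': 0.0, 'qpos': array([ 1.09409849,  0.46944062, -0.0486062 ,  1.53368182,  0.02408698,
        1.14101457, -0.08227773]), 'qd': array([ 0.00092496,  0.00215669, -0.00178682,  0.00153264,  0.00221895,
       -0.00044352,  0.00036596]), 'tau': array([ 1.72042342e-04, -5.07974303e+01, -8.06025532e-02, -2.36149138e+01,
       -6.13997667e-02,  3.78407829e-02,  1.61720432e-04]), 'tool_pos': array([ 292.00957573, -607.87459249,  209.40517662]), 'ee_rot': array([-2.65843047e+00,  1.67215119e+00,  2.64969564e-03]), 'contact_force': array([0.33931081, 0.57334844, 0.29126139]), 'ft_torque': array([ 0.01966658, -0.02507168, -0.00560153]), 'opening': 0.9999341814809776}
scene holder [([221.0, 176.0], 0.94), ([248.0, 192.0], 0.67), ([290.0, 192.0], 0.54)]
scene holder_grip [([198.0, 171.0], 0.86), ([277.0, 189.0], 0.82), ([227.0, 192.0], 0.68)]
scene lever_pad []
scene slot_mouth [([204.0, 386.0], 0.76)]
scene stand [([218.0, 356.0], 0.92)]
scene block [([251.0, 196.0], 0.85)]
scene cup_mid [([271.0, 312.0], 0.77)]
scene mouse_mid [([189.0, 277.0], 0.75)]
scene battery_box_mid [([173.0, 359.0], 0.73)]
top holder [([205.0, 368.0], 0.81), ([151.0, 373.0], 0.77), ([272.0, 383.0], 0.65)]
top holder_grip [([145.0, 373.0], 0.87), ([269.0, 391.0], 0.63), ([207.0, 374.0], 0.58)]
top lever_pad [([232.0, 232.0], 0.73), ([305.0, 250.0], 0.62)]
top slot_mouth [([232.0, 232.0], 0.18)]
top stand [([232.0, 171.0], 0.64), ([303.0, 250.0], 0.29)]
top block [([210.0, 368.0], 0.96)]
top cup_mid [([120.0, 252.0], 0.63)]
top mouse_mid [([301.0, 250.0], 0.96)]
top battery_box_mid [([320.0, 138.0], 0.69)]
wrist holder []
wrist holder_grip []
wrist lever_pad []
wrist slot_mouth []
wrist stand []
wrist block []
wrist cup_mid []
wrist mouse_mid []
wrist battery_box_mid []
1.5
```

View pics/scene0.png

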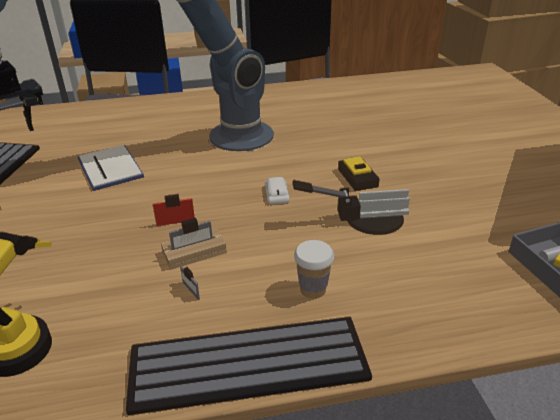

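View pics/top0.png

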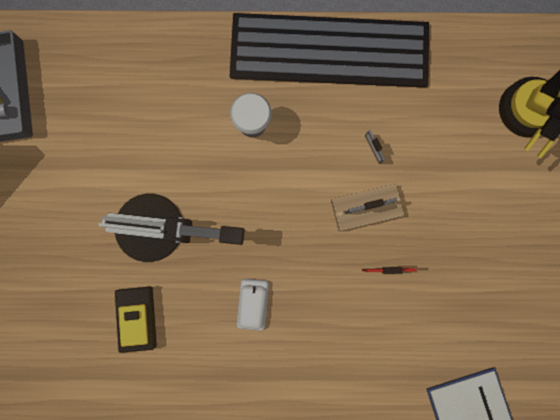

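Candidates in the top picture (col,row): the grey plate in the wooden block (373,206), a red plate (390,270) and a small grey plate (375,147). The one in the block fits, being grey and the larger of the two grey ones. I'll confirm this in a crop and measure.

```bash
cat > h.py <<'E'
import numpy as np,cv2
def pc(s):
    d=s["depth"].astype(float);K=s["intrinsics"];v,u=np.indices(d.shape)
    c=np.stack([(u-K[0,2])/K[0,0]*d,(v-K[1,2])/K[1,1]*d,d],-1)
    if "R" in s: w=(c-s["t"])@s["R"]
    else: w=c
    w[d==0]=np.nan
    return w
E
python3 - <<'E'
from h import *
s=np.load("top0.npz");w=pc(s);np.set_printoptions(precision=1,suppress=True)
print(s["intrinsics"],s["R"],s["t"])
for n,(u,v) in dict(grip=(373,205),pad=(232,235),cup=(251,113),mouse=(253,310),box=(134,318),small=(375,147),red=(390,270),bar=(205,232),block1=(340,222)).items(): print(n,w[v,u])
p=s["pixels"][:,:,::-1]
a=cv2.resize(p[130:290,320:440],None,fx=3.3,fy=3.3,interpolation=cv2.INTER_CUBIC)
b=cv2.resize(p[180:280,90:260],None,fx=3.3,fy=3.3,interpolation=cv2.INTER_CUBIC)
cv2.imwrite("pics/cropA.png",a);cv2.imwrite("pics/cropB.png",b)
# pts clouds
def axis(m,name):
    q=w[m];c=q.mean(0);qq=q[:,:2]-q[:,:2].mean(0);u_,S,V=np.linalg.svd(qq,full_matrices=False);print(name,len(q),c,V[0],np.degrees(np.arctan2(V[0,1],V[0,0])),(qq@V[0]).min(),(qq@V[0]).max(),(qq@V[1]).min(),(qq@V[1]).max(),q[:,2].min(),q[:,2].max())
v,u=np.indices((420,560));z=w[...,2]
B=(u>325)&(u<412)&(v>178)&(v<238)
axis(B&(z>20)&(z<40),"block");axis(B&(z>45),"holder");axis(B&(z>88),"rib")
S=(u>90)&(u<260)&(v>185)&(v<270)
axis(S&(z>40)&(u<195),"rail");axis(S&(z>68)&(u<172),"back");axis(S&(z>40)&(u>190),"lever");axis(S&(z>40)&(u>219),"pad")
axis(S&(z>3)&(z<25)&(u<195),"foot")
np.savetxt("h.txt",z[190:225,340:405:2],fmt="%d")
E
python3 -c "print(open('h.txt').read())"
```

```text
[[525.7   0.  278. ]
 [  0.  525.7 202. ]
 [  0.    0.    1. ]] [[ 0.  -1.   0. ]
 [-1.  -0.  -0.1]
 [ 0.1 -0.  -1. ]] [  -9.   585.5 1081.1]
grip [ 573.9 -195.8   93.2]
pad [512.1  82.7 117. ]
cup [755.8  48.4 109.3]
mouse [360.8  44.2  31.5]
box [345.9 284.7  48.5]
small [ 701.5 -210.7   46. ]
red [ 445.1 -229.8   82.2]
bar [518.5 137.4  98.4]
block1 [ 544.2 -138.3   23.9]
block 1886 [ 574.6 -195.7   28.3] [-0.2  1. ] 103.34129211265561 -72.64886992798684 68.34145618108315 -34.678892356716815 35.844912051490304 20.0582264657579 39.5073700306392
holder 272 [ 574.8 -197.1   84. ] [-0.2  1. ] 103.57424082511201 -52.4806610544008 47.481568627243234 -6.389327350808945 7.495043632478833 45.090961083779355 100.54530636138529
rib 130 [ 575.7 -198.7   94.9] [-0.2  1. ] 104.05402105439903 -18.076507273442854 17.084614489702233 -6.672676279871179 7.132828281970604 88.12968066402237 100.54530636138529
rail 1325 [529.2 243.   63.4] [-0.1 -1. ] -96.64579732506922 -112.18322813892165 84.24452706986258 -24.84072455391478 25.197498797497037 40.32093642035325 90.50371881023182
back 188 [527.2 292.5 
[... 323 characters left out ...]
d 426 [511.6  83.2 114. ] [-0.2 -1. ] -98.78608680433862 -25.956971774311707 24.094156483965552 -17.624035726036396 17.233614428714283 99.69119505958653 125.20909852745238
foot 2407 [530.7 272.7  12.5] [-1.   0.1] 175.3851655633878 -94.56258136437448 91.9760388666467 -96.34091575085061 125.94509688381486 3.011242242072877 24.984057900509338
0 -4 0 -2 -2 0 0 -4 0 -2 0 0 -4 0 -1 27 28 26 26 24 27 29 27 29 30 31 29 25 29 0 -2 0 -3
-3 3 -1 -5 1 0 -3 -2 -1 -4 -1 2 -4 29 27 30 27 27 26 30 29 26 28 31 28 27 28 29 27 -2 0 -5 1
-2 -2 -1 0 -2 -5 2 0 0 1 -2 28 23 29 25 29 29 24 30 26 26 27 28 26 29 25 29 29 24 -2 -4 1 -1
Traceback (most recent call last):
ValueError: cannot convert float NaN to integer
```

```bash
python3 - <<'E'
from h import *
s=np.load("top0.npz");z=pc(s)[...,2]
print("\n".join(" ".join("%3d"%x for x in r) for r in z[205:252:1,98:250:4]))
E
```

```text
Traceback (most recent call last):
ValueError: cannot convert float NaN to integer
```

```bash
python3 - <<'E'
from h import *
s=np.load("top0.npz");z=np.nan_to_num(pc(s)[...,2],nan=-99)
print("\n".join(" ".join("%3d"%x for x in r) for r in z[207:245:1,98:196:5]))
a=cv2.imread("pics/cropA.png");b=cv2.imread("pics/cropB.png");print(a.shape,b.shape)
E
```

```text
-1  -4  -2   1   0   7   9  15  12  11  15  13  16  14  10   8   0   0   0  -1
 -2   0  -6  -1  -6  10  12  17  14  14  17  16  21  13  11  11   0  -2  -1  -3
 -1   0   0   0   0  13  12  14  12  12   9  14  14  12  11   6   2  -2   0  -1
  0  -2  -4  -3  -1  12  12  12  20  13  14  15  14  12  14   7   4  -6  -2  -2
 -4   0   0   0  -3   8  13  12  17  15  14  15  16  16  12   9   5  -4   0  -1
 -4  -4   0  -4   0   8  13  14  12  13  14  13  15  13  14  11  10  -7   0  -5
  0  -3  -1   0   5  13  13  15  15  13  10  15  10  17  10   9 -99  -5  -1  -1
  0   0 -99  28 -99  10  13  15  13  14  10  15  16  12  14   9  10   0  -4  -5
 -4   1  24  26  22  27  14  13  12  12  12  12  12  13  13  11   6  -2  -7  -3
  0  55  30  24  29  28  28  28  16  12  15  12  15  16  13  15  10  -4  -1   1
  0  61  60  60  28  22  26  25  28  23  10  15  11  13  52   7  12  -3  -3  -2
  0  60  60  63  58  61  29  25  27  28  24  10  14  13  53  56  53  74  -5  -1
  1  52  57  58  59  60  57  28  28  26  27  30  25  14  57  54  81  82  -5  -3
 -3  55  53  51  53  55  58  57  55  28  30  29  21  27  52  
[... 1266 characters left out ...]
  29  28  55  55  76  53  50  87
 -2  -3  -2  -3  10  10  14   7  16  19  12 -99  26  25  53  81  75  55  51  -2
 -1  -4  -4  -1  10  14  13  18  12  12  12  13  14  23  56  82  82  82  48  -3
 -4  -3   0  -1  10  14  13  16  10  18  15  15  15  13  55  78  81  81  44   0
  0   0  -3  -5  10  11  12   7  15  16  13  11   9  14  52  83  80  79  43   1
 -1  -1  -4   3   8  15  17  12  14  13  19  15  14  16  52  54  81  84  40  -3
 -1  -1  -1  -6   8  11  12  15  13  13  13  14  14  15  11  14  78  50  37   0
 -5   2  -4  -1   4  12  13  14  14  16  10  16  12  11  12  12   1  42  29   0
-99  -6  -2  -4   4  11  12  14  12  14  18  13  11  14  13  11   4  -4   2  -2
(528, 396, 3) (330, 561, 3)
```

View pics/cropA.png

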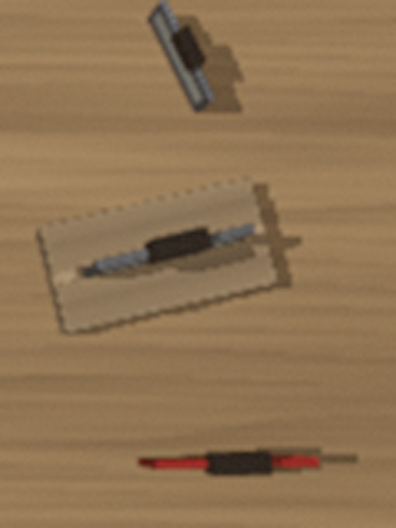

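View pics/cropB.png

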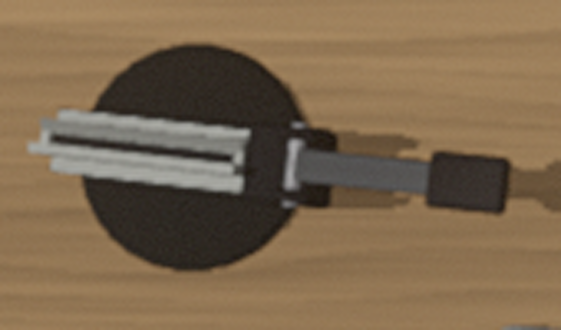

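The crop confirms it. The holder is the plate in the block at (373,206): it is grey and clearly longer than the small grey one at (375,147), and the third is red. The stand's lip is on the far (+x) side and the lever pad is at (232,235). Next I'll work out the moves.

```bash
cat >> h.py <<'E'
from scipy.spatial.transform import Rotation as Ro
def down(a):
    a=np.radians(a);c,s=np.cos(a),np.sin(a)
    return np.array([[c,s,0],[s,-c,0],[0,0,-1.]])
def rel(p0,R0,p,R):
    print("offset",np.round(R0.T@(np.array(p)-p0),1),"ang",np.round(np.degrees(Ro.from_matrix(R0.T@R).as_rotvec()),1))
def cur():
    from workcell import get_obs
    o=get_obs();print("t",o["t"],"pos",o["tool_pos"].round(1),"F",o["contact_force"].round(1),"op",o["opening"].round(3))
    R=Ro.from_rotvec(o["ee_rot"]).as_matrix();print("yaw",np.degrees(np.arctan2(R[1,0],R[0,0])).round(2),"z",R[:,2].round(4))
    return o["tool_pos"],R,o
E
python3 - <<'E'
from h import *
p,R,o=cur()
p=np.array([292.312,-608.444,210.473])
rel(p,R,[511.7,84,180],down(-6.3))
# slot refinement: lip top & back faces
s=np.load("top0.npz");w=pc(s);v,u=np.indices((420,560));z=w[...,2]
y=np.array([np.cos(np.radians(83.7)),np.sin(np.radians(83.7))]);x=np.array([y[1],-y[0]])
o0=np.array([534.4,291.7])
q=w[...,:2]-o0;a=q@x;b=q@y
for lo in range(-55,56,15):
    m=(b>lo-7)&(b<lo+7)&(abs(a)<40)
    k=m&(z>67)&(z<82);l=m&(z>52)&(z<66)&(a>2)
    print(lo,"back",a[k].min().round(1),a[k].max().round(1),a[k].mean().round(2),"lip",np.percentile(a[l],[2,50,98]).round(1))
E
```

```text
Traceback (most recent call last):
  File "h.py", line 17, in cur
    o=get_obs();print("t",o["t"],"pos",o["tool_pos"].round(1),"F",o["contact_force"].round(1),"op",o["opening"].round(3))
                                                                                                   ^^^^^^^^^^^^^^^^^^
AttributeError: 'float' object has no attribute 'round'
```

```bash
sed -i 's/o\["opening"\].round(3)/round(o["opening"],3)/' h.py
python3 - <<'E'
from h import *
p,R,o=cur()
p=np.array([292.312,-608.444,210.473])
rel(p,R,[511.7,84,180],down(-6.3))
s=np.load("top0.npz");w=pc(s);v,u=np.indices((420,560));z=w[...,2]
y=np.array([np.cos(np.radians(83.7)),np.sin(np.radians(83.7))]);x=np.array([y[1],-y[0]])
o0=np.array([534.4,291.7])
q=w[...,:2]-o0;a=q@x;b=q@y
for lo in range(-55,56,15):
    m=(b>lo-7)&(b<lo+7)&(abs(a)<40)
    k=m&(z>67)&(z<82);l=m&(z>52)&(z<66)&(a>2)
    print(lo,"back",a[k].min().round(1),a[k].max().round(1),a[k].mean().round(2),"lip",np.percentile(a[l],[2,50,98]).round(1))
E
```

```text
t 1.5 pos [ 292.3 -608.5  210.5] F [ 0.3 -0.  -0.1] op 0.999
yaw -64.34 z [ 0.e+00 -1.e-04 -1.e+00]
offset [-529.2 -497.6   30.4] ang [  0.  -0. -58.]
-55 back -9.7 -4.4 -7.02 lip [ 2.5  8.2 11.7]
-40 back -10.2 -4.3 -7.16 lip [ 4.2  8.  11.2]
-25 back -10.0 -4.3 -7.08 lip [ 4.6  8.1 11.3]
-10 back -10.1 -4.4 -7.25 lip [ 4.   7.7 11.5]
5 back -10.1 -4.3 -7.36 lip [ 3.   7.8 11.5]
20 back -10.3 -4.9 -7.56 lip [ 4.1  8.  11.5]
35 back -10.1 -4.4 -7.23 lip [ 3.8  7.7 11.6]
50 back -10.3 -4.5 -7.34 lip [ 4.1  7.6 11.1]
```

Emit:
jog_arm([
  {"offset": [-529,-498,30],"angular": [0,0,-58],"hand": 0},
  {"offset": [-529,-498,30],"angular": [0,0,-58],"hand": 0},
  {"offset": [-529,-498,30],"angular": [0,0,-58],"hand": 0},
  {"offset": [-529,-498,30],"angular": [0,0,-58],"hand": 0},
  {"offset": [-529,-498,30],"angular": [0,0,-58],"hand": 0},
  {"offset": [-529,-498,30],"angular": [0,0,-58],"hand": 0},
  {"offset": [-529,-498,30],"angular": [0,0,-58],"hand": 0},
  {"offset": [-529,-498,30],"angular": [0,0,-58],"hand": 0},
  {"offset": [-529,-498,30],"angular": [0,0,-58],"hand": 0},
  {"offset": [-529,-498,30],"angular": [0,0,-58],"hand": 0},
  {"offset": [-529,-498,30],"angular": [0,0,-58],"hand": 0},
  {"offset": [-529,-498,30],"angular": [0,0,-58],"hand": 0},
  {"offset": [-529,-498,30],"angular": [0,0,-58],"hand": 0},
  {"offset": [-529,-498,30],"angular": [0,0,-58],"hand": 0},
  {"offset": [-529,-498,30],"angular": [0,0,-58],"hand": 0},
  {"offset": [-529,-498,30],"angular": [0,0,-58],"hand": 0},
  {"offset": [-529,-498,30],"angular": [0,0,-58],"hand": 0},
  {"offset": [-529,-498,30],"angular": [0,0,-58],"hand": 0},
  {"offset": [-529,-498,30],"angular": [0,0,-58],"hand": 0},
  {"offset": [-529,-498,30],"angular": [0,0,-58],"hand": 0},
], squeeze=20)

```text
t: 3.5
tool_pos: [512.1, 82.7, 180.5]
ee_rot: [3.136, -0.177, 0.0]
contact_force: [-0.1, 0.5, 0.2]
opening: 0.006
```

Emit:
jog_arm([
  {"offset": [0,0,20],"angular": [0,0,0],"hand": 0},
  {"offset": [0,0,40],"angular": [0,0,0],"hand": 0},
  {"offset": [0,0,50],"angular": [0,0,0],"hand": 0},
  {"offset": [0,0,60],"angular": [0,0,0],"hand": 0},
  {"offset": [0,0,70],"angular": [0,0,0],"hand": 0},
  {"offset": [0,0,80],"angular": [0,0,0],"hand": 0},
  {"offset": [0,0,90],"angular": [0,0,0],"hand": 0},
  {"offset": [0,0,100],"angular": [0,0,0],"hand": 0},
  {"offset": [0,0,107],"angular": [0,0,0],"hand": 0},
  {"offset": [0,0,112],"angular": [0,0,0],"hand": 0},
  {"offset": [0,0,114],"angular": [0,0,0],"hand": 0},
  {"offset": [0,0,114],"angular": [0,0,0],"hand": 0},
  {"offset": [0,0,114],"angular": [0,0,0],"hand": 0},
])

```text
t: 4.8
tool_pos: [512.4, 83.2, 66.7]
ee_rot: [3.136, -0.175, 0.001]
contact_force: [-0.3, -5.0, 5.1]
opening: 0.001
```

Emit:
jog_arm([
  {"offset": [0,0,2],"angular": [0,0,0],"hand": 0},
  {"offset": [0,0,4],"angular": [0,0,0],"hand": 0},
  {"offset": [0,0,4],"angular": [0,0,0],"hand": 0},
  {"offset": [0,0,4],"angular": [0,0,0],"hand": 0},
])

```text
t: 5.2
tool_pos: [512.5, 83.3, 62.8]
ee_rot: [3.136, -0.175, 0.001]
contact_force: [0.7, -4.5, 4.8]
opening: 0.004
```

```bash
python3 - <<'E'
from workcell import optics
from h import *
for n in ["scene","wrist"]:
    s=optics.snapshot(n);cv2.imwrite(f"pics/{n}1.png",s["pixels"][:,:,::-1])
s=optics.snapshot("top")
cv2.imwrite("pics/top1.png",s["pixels"][:,:,::-1])
E
```

```text
(no output)
```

View pics/scene1.png

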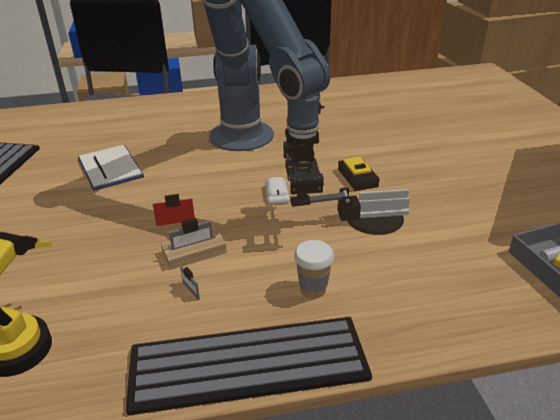

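```bash
python3 - <<'E'
import cv2
p=cv2.imread("pics/scene1.png")[130:240,250:420];cv2.imwrite("pics/c1.png",cv2.resize(p,None,fx=4,fy=4,interpolation=cv2.INTER_CUBIC))
E
```

```text
(no output)
```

View pics/c1.png

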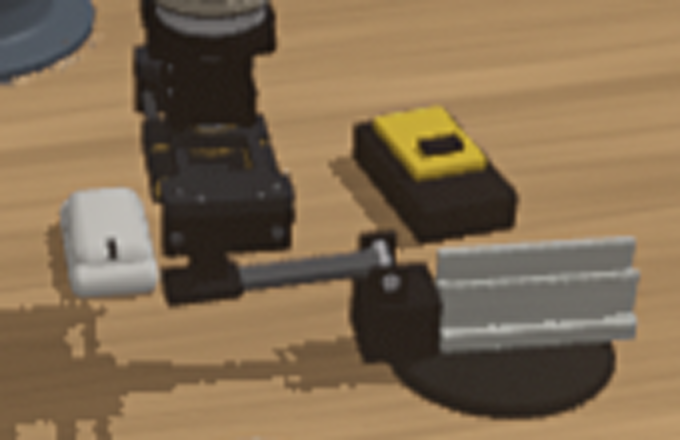

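View pics/wrist1.png

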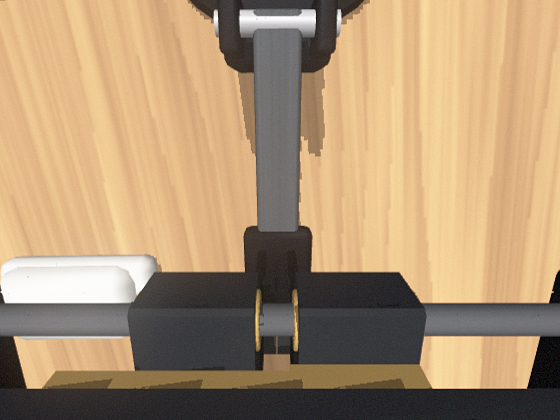

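The lever slopes down with the fingers centred on the pad, but it isn't at the stop yet, so I'll press further in small steps.

Emit:
jog_arm([
  {"offset": [0,0,2],"angular": [0,0,0],"hand": 0},
  {"offset": [0,0,4],"angular": [0,0,0],"hand": 0},
  {"offset": [0,0,4],"angular": [0,0,0],"hand": 0},
])

```text
t: 5.65
tool_pos: [512.5, 83.4, 58.7]
ee_rot: [3.136, -0.175, 0.001]
contact_force: [-0.3, -4.1, 5.6]
opening: 0.005
```

Emit:
jog_arm([
  {"offset": [0,0,2],"angular": [0,0,0],"hand": 0},
  {"offset": [0,0,2],"angular": [0,0,0],"hand": 0},
])

```text
t: 5.85
tool_pos: [512.5, 83.4, 56.7]
ee_rot: [3.136, -0.175, 0.001]
contact_force: [-0.3, -2.8, 6.9]
opening: 0.003
```

Emit:
jog_arm([
  {"offset": [0,0,2],"angular": [0,0,0],"hand": 0},
  {"offset": [0,0,2],"angular": [0,0,0],"hand": 0},
])

```text
t: 6.05
tool_pos: [512.5, 83.6, 54.8]
ee_rot: [3.136, -0.175, 0.001]
contact_force: [-0.4, -4.0, 5.7]
opening: 0.003
```

```bash
python3 - <<'E'
from workcell import optics
from h import *
p,R,o=cur()
s=optics.snapshot("wrist");w=pc(s);T=s["T_tool_cam"]
W=(w@T[:3,:3].T+T[:3,3])@R.T+p
np.set_printoptions(precision=1,suppress=True)
for v in range(20,300,15): print(v,W[v,278],s["depth"][v,278])
cv2.imwrite("pics/wrist2.png",s["pixels"][:,:,::-1])
E
```

```text
t 6.05 pos [512.5  83.6  54.8] F [-0.4 -4.   5.7] op 0.003
yaw -6.37 z [ 7.e-04 -7.e-04 -1.e+00]
20 [525.8 192.8  79.8] 133.78755
35 [525.3 187.9  78.9] 136.12761
50 [524.7 182.9  77.3] 139.14821
65 [524.2 177.6  77.4] 140.69983
80 [523.6 172.1  76.8] 142.92949
95 [523.  166.5  75.3] 145.98497
110 [522.3 160.6  73.6] 149.4133
125 [521.7 154.6  73.6] 151.14737
140 [521.  148.2  71.9] 154.71317
155 [520.3 141.6  70.6] 157.95569
170 [519.6 134.9  70.1] 160.38763
185 [518.8 127.6  68. ] 164.59872
200 [518.  120.9  69.4] 165.31343
215 [517.2 112.7  66.3] 170.72964
230 [516.3 105.   65.9] 173.36761
245 [515.5  97.5  66.4] 175.12505
260 [515.   93.   73.8] 169.38782
275 [514.9  93.2  89.2] 154.70293
290 [514.8  93.1 101.7] 142.80049
```

View pics/wrist2.png

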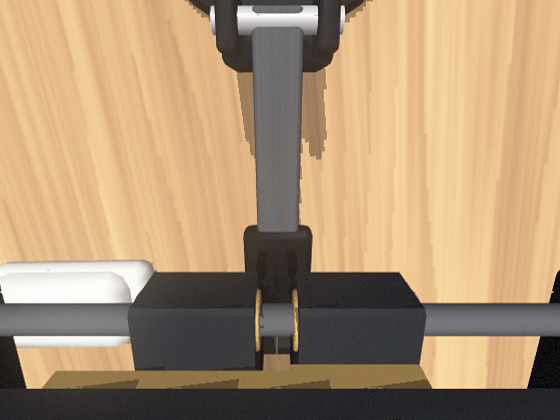

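```bash
python3 - <<'E'
from workcell import optics,r
from h import *
print(r.tcp_to_tips)
s=optics.snapshot("scene");w=pc(s);cv2.imwrite("pics/scene2.png",s["pixels"][:,:,::-1])
np.set_printoptions(precision=0,suppress=True,linewidth=200)
p=s["pixels"][150:235,270:400,::-1];cv2.imwrite("pics/c2.png",cv2.resize(p,None,fx=6,fy=6,interpolation=cv2.INTER_CUBIC))
for u in (292,296,300,305,310,315,320,325,330,335,340,345):
    c=w[185:215,u];print(u,[(v+185,*np.round(x).tolist()) for v,x in enumerate(c) if x[2]>30][::3])
E
```

```text
11.0
292 [(185, 607.0, 37.0, 177.0), (188, 607.0, 37.0, 169.0), (191, 597.0, 39.0, 154.0), (194, 598.0, 39.0, 146.0), (200, 504.0, 60.0, 64.0), (203, 516.0, 57.0, 64.0), (206, 526.0, 55.0, 61.0), (209, 532.0, 54.0, 57.0)]
296 [(185, 606.0, 46.0, 175.0), (188, 606.0, 47.0, 167.0), (191, 593.0, 49.0, 150.0), (194, 601.0, 48.0, 147.0), (199, 502.0, 71.0, 64.0), (202, 518.0, 67.0, 66.0), (205, 529.0, 65.0, 65.0), (208, 527.0, 65.0, 55.0)]
300 [(185, 606.0, 56.0, 174.0), (188, 605.0, 56.0, 165.0), (191, 593.0, 59.0, 149.0), (194, 595.0, 59.0, 142.0), (197, 520.0, 77.0, 82.0), (200, 527.0, 75.0, 77.0), (203, 526.0, 75.0, 68.0), (206, 525.0, 76.0, 58.0)]
305 [(185, 607.0, 67.0, 173.0), (188, 602.0, 68.0, 162.0), (191, 599.0, 69.0, 151.0), (194, 596.0, 70.0, 141.0), (197, 523.0, 89.0, 81.0), (200, 527.0, 88.0, 75.0), (203, 527.0, 88.0, 66.0), (206, 532.0, 87.0, 61.0)]
310 [(185, 609.0, 78.0, 172.0), (188, 605.0, 79.0, 162.0), (191, 601.0, 81.0, 151.0), (194, 600.0, 81.0, 142.0), (199, 510.0, 105.0, 65.0), (202, 526.0, 101.0, 66.0), (205, 535.0, 99.0, 64.0)]
315 [(185, 608.0, 90.0, 170.0), (1
[... 384 characters left out ...]
6.0)]
330 [(195, 515.0, 156.0, 73.0), (198, 529.0, 152.0, 73.0), (201, 533.0, 151.0, 67.0)]
335 [(194, 523.0, 166.0, 79.0), (197, 530.0, 164.0, 75.0), (200, 535.0, 163.0, 69.0)]
340 [(188, 504.0, 185.0, 82.0), (191, 509.0, 183.0, 76.0), (194, 524.0, 179.0, 78.0), (197, 535.0, 175.0, 77.0), (200, 522.0, 181.0, 58.0), (203, 532.0, 177.0, 56.0), (206, 539.0, 176.0, 52.0), (209, 541.0, 175.0, 44.0), (212, 545.0, 175.0, 37.0)]
345 [(187, 504.0, 198.0, 83.0), (190, 511.0, 196.0, 79.0), (193, 527.0, 191.0, 81.0), (196, 541.0, 186.0, 82.0), (199, 548.0, 184.0, 78.0), (202, 549.0, 185.0, 69.0), (205, 547.0, 186.0, 59.0), (208, 552.0, 184.0, 54.0), (211, 548.0, 186.0, 41.0), (214, 555.0, 185.0, 37.0)]
```

View pics/c2.png

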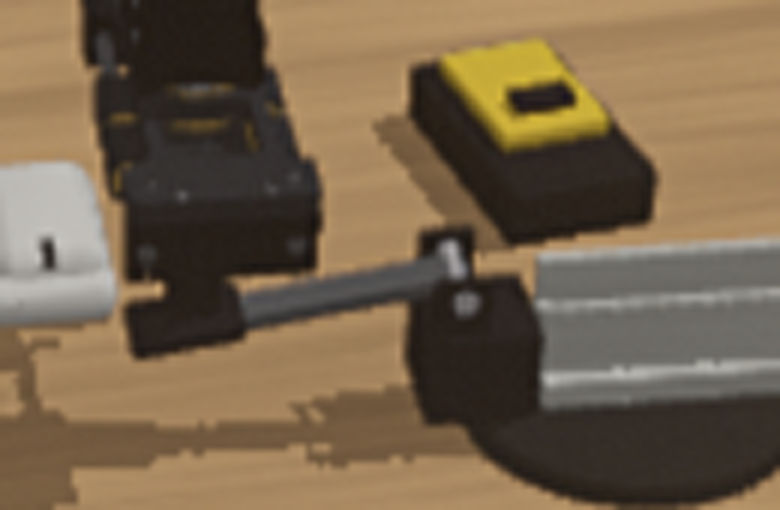

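Emit:
jog_arm([
  {"offset": [0,0,2],"angular": [0,0,0],"hand": 0},
  {"offset": [0,0,4],"angular": [0,0,0],"hand": 0},
  {"offset": [0,0,6],"angular": [0,0,0],"hand": 0},
  {"offset": [0,0,6],"angular": [0,0,0],"hand": 0},
])

```text
t: 6.55
tool_pos: [512.6, 84.2, 48.9]
ee_rot: [-3.137, 0.174, -0.002]
contact_force: [-0.3, -3.2, 5.9]
opening: 0.004
```

```bash
cat > lev.py <<'E'
from workcell import optics
from h import *
p,R,o=cur()
s=optics.snapshot("wrist");w=pc(s);T=s["T_tool_cam"]
W=(w@T[:3,:3].T+T[:3,3])@R.T+p
L=W[60:215,278];f=np.polyfit(L[:,1],L[:,2],1);print("slope",f, "pad z at 84:",np.polyval(f,84), "finger/pad rows",[W[v,278].round(0).tolist() for v in (235,240,250,255,260,265)])
E
python3 lev.py
```

```text
t 6.55 pos [512.6  84.2  48.9] F [-0.3 -3.2  5.9] op 0.004
yaw -6.36 z [ 1.e-03  1.e-04 -1.e+00]
 ** On entry to DLASCL parameter number  4 had an illegal value
 ** On entry to DLASCL parameter number  4 had an illegal value
 ** On entry to DLASCL parameter number  4 had an illegal value
 ** On entry to DLASCL parameter number  4 had an illegal value
 ** On entry to DLASCL parameter number  5 had an illegal value
 ** On entry to DLASCL parameter number  4 had an illegal valueTraceback (most recent call last):
  File "lev.py", line 6, in <module>
    L=W[60:215,278];f=np.polyfit(L[:,1],L[:,2],1);print("slope",f, "pad z at 84:",np.polyval(f,84), "finger/pad rows",[W[v,278].round(0).tolist() for v in (235,240,250,255,260,265)])
                      ~~~~~~~~~~^^^^^^^^^^^^^^^^^
    c, resids, rank, s = lstsq(lhs, rhs, rcond)
                         ~~~~~^^^^^^^^^^^^^^^^^
    x, resids, rank, s = _umath_linalg.lstsq(a, b, rcond,
                         ~~~~~~~~~~~~~~~~~~~^^^^^^^^^^^^^
                                             signature=signature)
                                             ^^^^^^^^^^^^^^^^^^^^
    raise LinAlgError("SVD did not converge in Linear Least Squares")
numpy.linalg.LinAlgError: SVD did not converge in Linear Least Squares
```

```bash
sed -i 's/L=W\[60:215,278\];/L=W[60:215,278];L=L[~np.isnan(L[:,2])];/' lev.py; python3 lev.py
```

```text
t 6.6 pos [512.6  84.2  49. ] F [-0.6 -2.7  6.7] op 0.006
yaw -6.35 z [ 1.e-03  1.e-04 -1.e+00]
slope [ 0.20809571 38.75052892] pad z at 84: 56.230568409168626 finger/pad rows [[516.0, 103.0, 61.0], [516.0, 101.0, 62.0], [515.0, 96.0, 61.0], [515.0, 94.0, 62.0], [515.0, 93.0, 67.0], [515.0, 94.0, 74.0]]
```

Lever slope says about 0.5 rad; I'll go on to the stop.

Emit:
jog_arm([
  {"offset": [0,0,3],"angular": [0,0,0],"hand": 0},
  {"offset": [0,0,6],"angular": [0,0,0],"hand": 0},
  {"offset": [0,0,6],"angular": [0,0,0],"hand": 0},
])

```text
t: 6.95
tool_pos: [512.8, 85.1, 43.0]
ee_rot: [-3.135, 0.173, -0.002]
contact_force: [0.1, -1.0, 6.9]
opening: -0.001
```

```bash
python3 lev.py
```

```text
t 6.95 pos [512.8  85.1  43. ] F [ 0.1 -1.   6.9] op -0.001
yaw -6.33 z [ 0.0016  0.0014 -1.    ]
slope [ 0.27432968 26.30232773] pad z at 84: 49.346021088772986 finger/pad rows [[516.0, 104.0, 55.0], [516.0, 102.0, 56.0], [nan, nan, nan], [515.0, 94.0, 56.0], [515.0, 95.0, 63.0], [515.0, 95.0, 68.0]]
```

Emit:
jog_arm([
  {"offset": [0,0,2],"angular": [0,0,0],"hand": 0},
  {"offset": [0,0,2],"angular": [0,0,0],"hand": 0},
  {"offset": [0,0,2],"angular": [0,0,0],"hand": 0},
  {"offset": [0,0,-20],"angular": [0,0,0],"hand": 0},
  {"offset": [0,0,-45],"angular": [0,0,0],"hand": 0},
  {"offset": [0,0,-70],"angular": [0,0,0],"hand": 0},
  {"offset": [0,0,-90],"angular": [0,0,0],"hand": 0},
  {"offset": [0,0,-100],"angular": [0,0,0],"hand": 0},
  {"offset": [0,0,-100],"angular": [0,0,0],"hand": 0},
  {"offset": [0,0,-100],"angular": [0,0,0],"hand": 0},
])

```text
t: 8.0
tool_pos: [511.4, 84.1, 141.5]
ee_rot: [-3.137, 0.173, 0.002]
contact_force: [-0.5, 0.4, -0.7]
opening: 0.006
```

```bash
python3 - <<'E'
from workcell import optics
from h import *
cur()
s=optics.snapshot("scene");w=pc(s)
p=s["pixels"][120:235,270:400,::-1];cv2.imwrite("pics/c3.png",cv2.resize(p,None,fx=5,fy=5,interpolation=cv2.INTER_CUBIC))
for u in (296,300,305,320,330,340):
    c=w[165:215,u];print(u,[(v+165,*np.round(x).tolist()) for v,x in enumerate(c) if x[2]>30][::3])
E
```

```text
t 8.0 pos [511.4  84.1 141.5] F [-0.5  0.4 -0.7] op 0.006
yaw -6.33 z [-1.4e-03  1.0e-04 -1.0e+00]
296 [(180, 497.0, 72.0, 117.0), (183, 515.0, 68.0, 121.0), (186, 527.0, 65.0, 120.0), (189, 528.0, 65.0, 112.0)]
300 [(165, 521.0, 76.0, 174.0), (168, 519.0, 76.0, 164.0), (171, 519.0, 76.0, 156.0), (182, 510.0, 79.0, 119.0), (185, 523.0, 76.0, 119.0), (188, 530.0, 74.0, 115.0)]
305 [(165, 523.0, 88.0, 174.0), (168, 522.0, 88.0, 165.0), (171, 523.0, 88.0, 157.0), (184, 515.0, 90.0, 114.0), (187, 524.0, 88.0, 112.0), (190, 529.0, 87.0, 107.0)]
320 [(187, 513.0, 129.0, 99.0), (190, 526.0, 126.0, 99.0)]
330 [(189, 519.0, 154.0, 93.0), (192, 534.0, 149.0, 94.0)]
340 [(188, 508.0, 183.0, 85.0), (191, 520.0, 180.0, 84.0), (194, 532.0, 176.0, 84.0), (197, 509.0, 184.0, 58.0), (200, 518.0, 182.0, 55.0), (203, 535.0, 176.0, 58.0), (206, 539.0, 176.0, 52.0), (209, 545.0, 174.0, 47.0), (212, 549.0, 173.0, 40.0)]
```

View pics/c3.png

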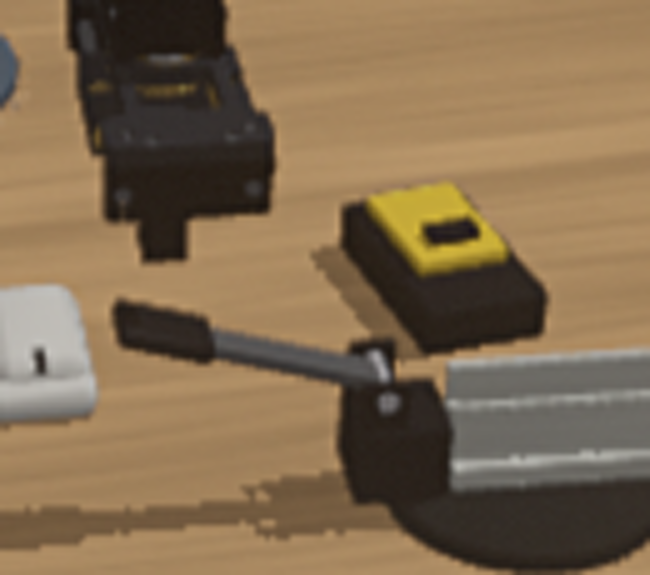

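Lever is up after stroke 1. In the picture the closed tips show about 9 mm behind the TCP, not 11 mm ahead, so I'll account for that later. Now strokes 2 and 3.

Emit:
jog_arm([
  {"offset": [0,0,20],"angular": [0,0,0],"hand": 0},
  {"offset": [0,0,40],"angular": [0,0,0],"hand": 0},
  {"offset": [0,0,60],"angular": [0,0,0],"hand": 0},
  {"offset": [0,0,80],"angular": [0,0,0],"hand": 0},
  {"offset": [0,0,92],"angular": [0,0,0],"hand": 0},
  {"offset": [0,0,98],"angular": [0,0,0],"hand": 0},
  {"offset": [0,0,101],"angular": [0,0,0],"hand": 0},
  {"offset": [0,0,101],"angular": [0,0,0],"hand": 0},
  {"offset": [0,0,101],"angular": [0,0,0],"hand": 0},
  {"offset": [0,0,101],"angular": [0,0,0],"hand": 0},
])

```text
t: 9.05
tool_pos: [512.1, 84.8, 41.4]
ee_rot: [-3.136, 0.173, 0.001]
contact_force: [-0.6, -0.0, 8.9]
opening: 0.009
```

```bash
python3 lev.py
```

```text
t 9.05 pos [512.1  84.8  41.4] F [-0.6 -0.   8.9] op 0.009
yaw -6.32 z [-4.e-04  6.e-04 -1.e+00]
slope [ 0.29203793 22.83413196] pad z at 84: 47.3653183808474 finger/pad rows [[516.0, 104.0, 54.0], [515.0, 102.0, 56.0], [515.0, 97.0, 55.0], [515.0, 95.0, 56.0], [515.0, 94.0, 61.0], [515.0, 94.0, 66.0]]
```

Emit:
jog_arm([
  {"offset": [0,0,0],"angular": [0,0,0],"hand": 0},
  {"offset": [0,0,-20],"angular": [0,0,0],"hand": 0},
  {"offset": [0,0,-45],"angular": [0,0,0],"hand": 0},
  {"offset": [0,0,-70],"angular": [0,0,0],"hand": 0},
  {"offset": [0,0,-90],"angular": [0,0,0],"hand": 0},
  {"offset": [0,0,-100],"angular": [0,0,0],"hand": 0},
  {"offset": [0,0,-100],"angular": [0,0,0],"hand": 0},
  {"offset": [0,0,-100],"angular": [0,0,0],"hand": 0},
  {"offset": [0,0,-100],"angular": [0,0,0],"hand": 0},
])

```text
t: 10.0
tool_pos: [511.2, 83.8, 140.0]
ee_rot: [3.136, -0.174, -0.004]
contact_force: [-0.4, 0.6, 0.0]
opening: 0.002
```

Emit:
jog_arm([
  {"offset": [0,0,20],"angular": [0,0,0],"hand": 0},
  {"offset": [0,0,40],"angular": [0,0,0],"hand": 0},
  {"offset": [0,0,60],"angular": [0,0,0],"hand": 0},
  {"offset": [0,0,80],"angular": [0,0,0],"hand": 0},
  {"offset": [0,0,92],"angular": [0,0,0],"hand": 0},
  {"offset": [0,0,98],"angular": [0,0,0],"hand": 0},
  {"offset": [0,0,101],"angular": [0,0,0],"hand": 0},
  {"offset": [0,0,101],"angular": [0,0,0],"hand": 0},
  {"offset": [0,0,101],"angular": [0,0,0],"hand": 0},
  {"offset": [0,0,101],"angular": [0,0,0],"hand": 0},
])

```text
t: 11.0
tool_pos: [512.3, 84.8, 40.7]
ee_rot: [-3.136, 0.173, -0.0]
contact_force: [-1.9, -0.1, 7.3]
opening: 0.008
```

```bash
python3 lev.py
```

```text
t 11.0 pos [512.3  84.8  40.7] F [-1.9 -0.1  7.3] op 0.008
yaw -6.31 z [ 1.e-04  6.e-04 -1.e+00]
slope [ 0.30020839 21.333757  ] pad z at 84: 46.551261881018526 finger/pad rows [[516.0, 105.0, 54.0], [516.0, 102.0, 55.0], [515.0, 96.0, 53.0], [515.0, 94.0, 53.0], [515.0, 94.0, 60.0], [515.0, 94.0, 65.0]]
```

Emit:
jog_arm([
  {"offset": [0,0,0],"angular": [0,0,0],"hand": 0},
  {"offset": [0,0,-20],"angular": [0,0,0],"hand": 0},
  {"offset": [0,0,-45],"angular": [0,0,0],"hand": 0},
  {"offset": [0,0,-70],"angular": [0,0,0],"hand": 0},
  {"offset": [0,0,-100],"angular": [0,0,0],"hand": 0},
  {"offset": [0,0,-120],"angular": [0,0,0],"hand": 0},
  {"offset": [0,0,-140],"angular": [0,0,0],"hand": 0},
  {"offset": [0,0,-160],"angular": [0,0,0],"hand": 0},
  {"offset": [0,0,-160],"angular": [0,0,0],"hand": 0},
])

```text
t: 11.95
tool_pos: [513.5, 84.7, 202.1]
ee_rot: [-3.136, 0.174, -0.006]
contact_force: [-0.1, 1.3, -1.1]
opening: 0.005
```

```bash
python3 - <<'E'
from workcell import optics
from h import *
p,R,o=cur()
s=optics.snapshot("top");w=pc(s);np.savez("top4.npz",**s)
cv2.imwrite("pics/top4.png",s["pixels"][:,:,::-1])
# plan: over holder; yaw choices
rel(p,R,[575.3,-197.5,200],down(13.5))
E
```

```text
t 11.95 pos [513.5  84.7 202.1] F [-0.1  1.3 -1.1] op 0.005
yaw -6.34 z [ 3.9e-03  8.0e-04 -1.0e+00]
offset [ 92.6 273.6   2.1] ang [ -0.   -0.2 -19.8]
```

View pics/top4.png

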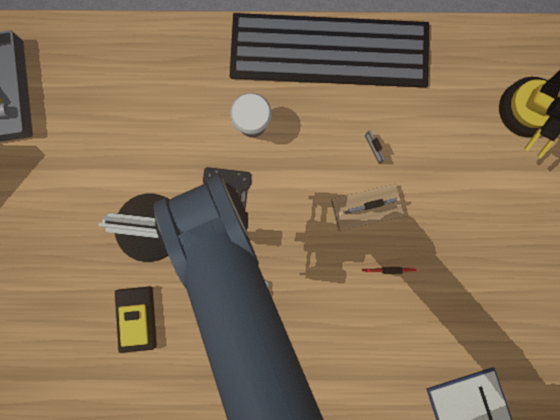

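All three strokes are done; the slope readings put the bottom at 0.57–0.6 rad. Now over the holder.

Emit:
jog_arm([
  {"offset": [31,91,1],"angular": [0,0,-6.6],"hand": 40},
  {"offset": [62,182,2],"angular": [0,0,-13.2],"hand": 40},
  {"offset": [93,274,2],"angular": [0,-0.2,-19.8],"hand": 40},
  {"offset": [93,274,2],"angular": [0,-0.2,-19.8],"hand": 40},
  {"offset": [93,274,2],"angular": [0,-0.2,-19.8],"hand": 40},
  {"offset": [93,274,2],"angular": [0,-0.2,-19.8],"hand": 40},
  {"offset": [93,274,2],"angular": [0,-0.2,-19.8],"hand": 40},
  {"offset": [93,274,2],"angular": [0,-0.2,-19.8],"hand": 40},
  {"offset": [93,274,2],"angular": [0,-0.2,-19.8],"hand": 40},
  {"offset": [93,274,2],"angular": [0,-0.2,-19.8],"hand": 40},
  {"offset": [93,274,2],"angular": [0,-0.2,-19.8],"hand": 40},
])

```text
t: 13.1
tool_pos: [574.3, -197.0, 198.5]
ee_rot: [-3.119, -0.372, 0.006]
contact_force: [-0.3, 0.5, 0.6]
opening: 0.461
```

```bash
python3 - <<'E'
from workcell import optics
from h import *
p,R,o=cur()
s=optics.snapshot("wrist");w=pc(s);T=s["T_tool_cam"]
W=(w@T[:3,:3].T+T[:3,3])@R.T+p
cv2.imwrite("pics/wrist5.png",s["pixels"][:,:,::-1]);np.savez("wrist5.npz",W=W,pix=s["pixels"],T=T,K=s["intrinsics"],p=p,R=R)
s=optics.snapshot("scene");w=pc(s);np.savez("scene5.npz",**s)
cv2.imwrite("pics/c5.png",cv2.resize(s["pixels"][100:310,130:290,::-1],None,fx=3,fy=2.8,interpolation=cv2.INTER_CUBIC))
E
```

```text
t 13.1 pos [ 574.3 -197.   198.5] F [-0.3  0.5  0.6] op 0.461
yaw 13.6 z [-3.5e-03 -1.0e-04 -1.0e+00]
```

View pics/wrist5.png

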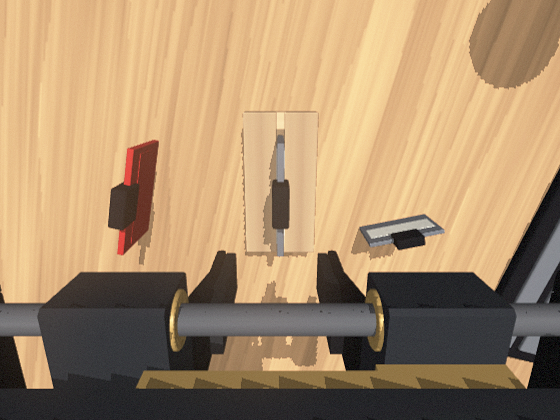

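View pics/c5.png

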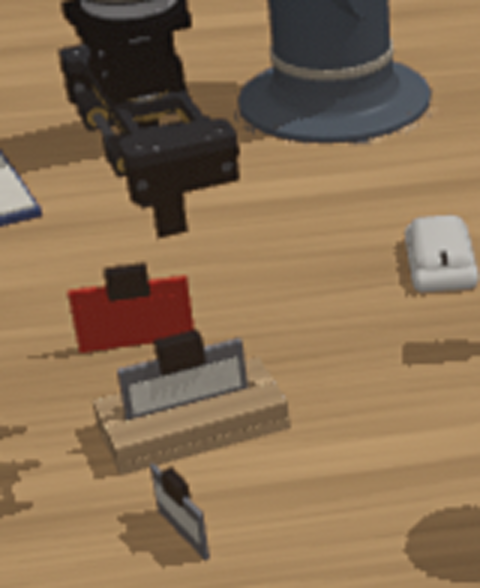

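```bash
python3 - <<'E'
from h import *
d=np.load("wrist5.npz");W=d["W"];p=d["p"];R=d["R"];t=(W-p)@R  # tool coords
np.set_printoptions(precision=1,suppress=True)
for u,v in [(230,255),(230,265),(222,265),(215,300),(228,300),(222,340),(330,255),(330,265),(345,300),(215,345)]: print(u,v,t[v,u])
Lf=t[250:355,205:237].reshape(-1,3);Lf=Lf[(Lf[:,2]>-80)&(Lf[:,2]<40)];print("L max z",np.percentile(Lf[:,2],[50,90,98,100]),Lf[:,0].max())
Rf=t[250:355,318:345].reshape(-1,3);Rf=Rf[(Rf[:,2]>-80)&(Rf[:,2]<40)];print("R",np.percentile(Rf[:,2],[50,90,98,100]),Rf[:,0].min())
q=W[150:255,255:305].reshape(-1,3);r_=q[q[:,2]>88];print("rib",len(r_),r_.mean(0),r_[:,2].max(), ((r_-p)@R).mean(0))
xy=r_[:,:2]-r_[:,:2].mean(0);V=np.linalg.svd(xy,full_matrices=False)[2];print(np.degrees(np.arctan2(V[0,1],V[0,0])))
h=q[(q[:,2]>60)&(q[:,2]<80)];hh=h[:,:2]-h[:,:2].mean(0);V=np.linalg.svd(hh,full_matrices=False)[2];print("plate",len(h),h.mean(0),np.degrees(np.arctan2(V[0,1],V[0,0])),(hh@V[0]).min(),(hh@V[0]).max())
E
```

```text
230 255 [-21.9  -9.1 -12.8]
230 265 [-20.5  -9.3 -24.2]
222 265 [-24.   -9.8 -25.3]
215 300 [-22.5  -9.5 -54.4]
228 300 [-19.9  -0.3 -39.2]
222 340 [-19.6   3.6 -60.5]
330 255 [ 26.2 -11.1 -17.1]
330 265 [ 25.1  -9.7 -24.9]
345 300 [ 26.1 -10.5 -55.9]
215 345 [-22.2   5.6 -60.8]
L max z [-39.9 -18.8 -13.4 -11.3] -19.029854355276374
R [-38.  -19.2 -14.  -10.9] 20.446742808119126
rib 763 [ 578.2 -196.8   96.1] 98.97789920566682 [  4.2   0.8 102.3]
-77.13266856816384
plate 353 [ 577.5 -193.2   78.3] 103.49320243169993 -53.22624980387081 39.08002556173014
```

Emit:
jog_arm([
  {"offset": [2,0,40],"angular": [0,0,0],"hand": 40},
  {"offset": [2,0,80],"angular": [0,0,0],"hand": 40},
  {"offset": [2,0,110],"angular": [0,0,0],"hand": 40},
  {"offset": [2,0,130],"angular": [0,0,0],"hand": 40},
  {"offset": [2,0,143],"angular": [0,0,0],"hand": 40},
  {"offset": [2,0,143],"angular": [0,0,0],"hand": 40},
  {"offset": [2,0,143],"angular": [0,0,0],"hand": 40},
])

```text
t: 13.9
tool_pos: [576.6, -198.1, 56.3]
ee_rot: [3.12, 0.368, -0.003]
contact_force: [-0.3, -0.5, 0.8]
opening: 0.46
```

```bash
python3 - <<'E'
from workcell import optics
from h import *
p,R,o=cur()
s=optics.snapshot("wrist")
cv2.imwrite("pics/wrist6.png",s["pixels"][:,:,::-1])
s=optics.snapshot("scene")
cv2.imwrite("pics/c6.png",cv2.resize(s["pixels"][150:310,130:290,::-1],None,fx=3.6,fy=3.6,interpolation=cv2.INTER_CUBIC))
E
```

```text
t 13.9 pos [ 576.6 -198.1   56.3] F [-0.3 -0.5  0.8] op 0.46
yaw 13.47 z [-2.e-03 -6.e-04 -1.e+00]
```

View pics/wrist6.png

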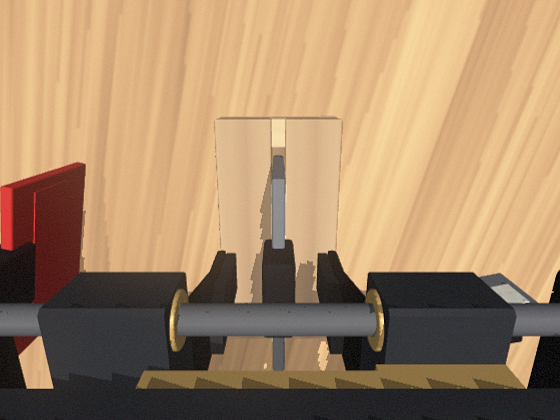

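View pics/c6.png

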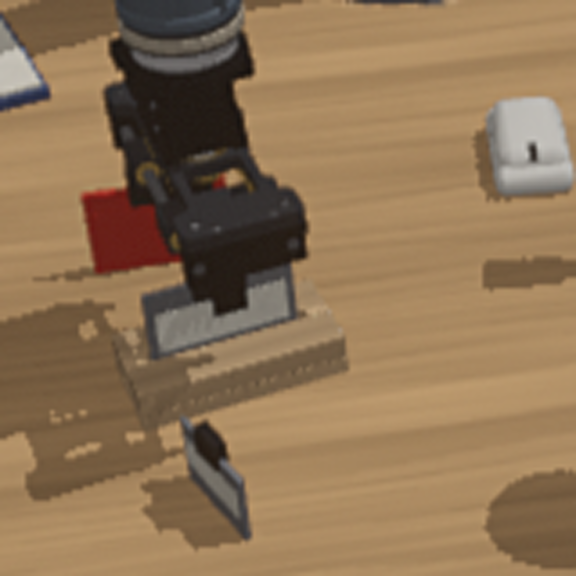

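The rib (cols 263–294) sits centred between the fingers (236 and 317), and the tips are at rib height. Closing.

Emit:
jog_arm([
  {"offset": [0,0,0],"angular": [0,0,0],"hand": 0},
  {"offset": [0,0,0],"angular": [0,0,0],"hand": 0},
  {"offset": [0,0,0],"angular": [0,0,0],"hand": 0},
  {"offset": [0,0,0],"angular": [0,0,0],"hand": 0},
  {"offset": [0,0,0],"angular": [0,0,0],"hand": 0},
  {"offset": [0,0,0],"angular": [0,0,0],"hand": 0},
], squeeze=40)

```text
t: 14.6
tool_pos: [576.3, -198.0, 55.6]
ee_rot: [-3.12, -0.368, 0.004]
contact_force: [-0.1, -0.2, 0.6]
opening: 0.156
```

Emit:
jog_arm([
  {"offset": [0,0,-8],"angular": [0,0,0],"hand": 0},
  {"offset": [0,0,-18],"angular": [0,0,0],"hand": 0},
  {"offset": [0,0,-35],"angular": [0,0,0],"hand": 0},
  {"offset": [0,0,-60],"angular": [0,0,0],"hand": 0},
  {"offset": [0,0,-90],"angular": [0,0,0],"hand": 0},
  {"offset": [0,0,-120],"angular": [0,0,0],"hand": 0},
  {"offset": [0,0,-145],"angular": [0,0,0],"hand": 0},
  {"offset": [0,0,-155],"angular": [0,0,0],"hand": 0},
  {"offset": [0,0,-155],"angular": [0,0,0],"hand": 0},
  {"offset": [0,0,-155],"angular": [0,0,0],"hand": 0},
])

```text
t: 15.6
tool_pos: [575.2, -198.2, 209.4]
ee_rot: [-3.119, -0.368, 0.009]
contact_force: [0.2, 0.9, -1.4]
opening: 0.159
```

```bash
cat > look.py <<'E'
import sys
from workcell import optics
from h import *
n=sys.argv[1]
p,R,o=cur()
s=optics.snapshot("wrist");w=pc(s);T=s["T_tool_cam"]
np.savez(f"wrist{n}.npz",t=w@T[:3,:3].T+T[:3,3],pix=s["pixels"],p=p,R=R)
cv2.imwrite(f"pics/wrist{n}.png",s["pixels"][:,:,::-1])
s=optics.snapshot("scene");np.savez(f"scene{n}.npz",**s)
cv2.imwrite(f"pics/scene{n}.png",s["pixels"][:,:,::-1])
s=optics.snapshot("top");np.savez(f"top{n}.npz",**s);cv2.imwrite(f"pics/top{n}.png",s["pixels"][:,:,::-1])
E
python3 look.py 7;  python3 - <<'E'
from h import *
d=np.load("wrist7.npz");t=d["t"]
np.set_printoptions(precision=1,suppress=True)
for v in range(100,345,15): print(v,t[v,278])
p,R,o=cur()
rel(p,R,[534.4,291.7,p[2]],down(-6.3))
E
```

```text
t 15.6 pos [ 575.2 -198.2  209.4] F [ 0.2  0.9 -1.4] op 0.159
yaw 13.45 z [-0.0057 -0.     -1.    ]
100 [  2.8 -80.1 209.1]
115 [  2.7 -66.7 179.7]
130 [  2.8 -51.3 196.6]
145 [  2.9 -36.2 197.7]
160 [  1.7 -48.9  27.5]
175 [  1.4 -49.3 -15.4]
190 [  1.3 -44.5 -23.7]
205 [  1.4 -37.8 -23.7]
220 [  1.4 -31.4 -25.3]
235 [  1.4 -23.7 -23.4]
250 [  1.4 -17.2 -25.1]
265 [  1.3 -16.8 -39.5]
280 [  1.3 -11.  -41.6]
295 [  1.3  -3.8 -41. ]
310 [  0.9 -32.8 -97.1]
325 [  0.9 -29.5 -98.6]
340 [  1.5  31.5 -23.7]
t 15.75 pos [ 575.3 -198.   208.8] F [-0.1  0.4 -0.6] op 0.16
yaw 13.46 z [-0.  0. -1.]
offset [  74.2 -485.8    0.6] ang [-0.1  0.4 19.8]
```

View pics/wrist7.png

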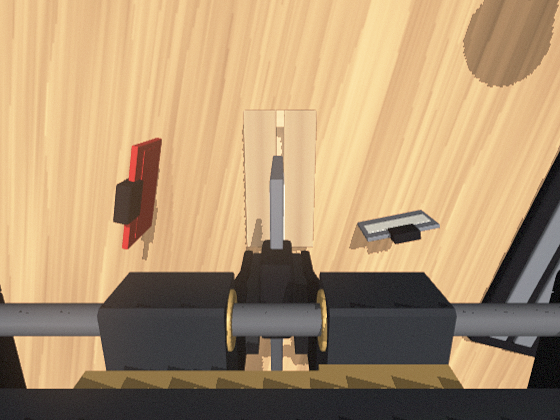

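View pics/scene7.png

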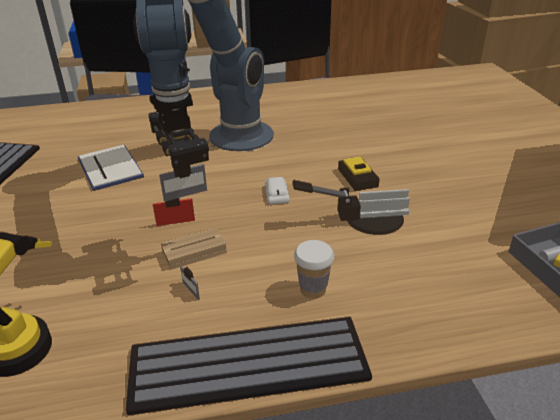

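Holder is held upright, square and centred (gripped at 14 mm, as the rib). Carrying it above the slot.

Emit:
jog_arm([
  {"offset": [10,-45,0],"angular": [0,0,3],"hand": 0},
  {"offset": [20,-90,0],"angular": [0,0,6],"hand": 0},
  {"offset": [30,-135,0],"angular": [0,0,9],"hand": 0},
  {"offset": [38,-180,0],"angular": [0,0,12],"hand": 0},
  {"offset": [45,-225,0],"angular": [0,0,15],"hand": 0},
  {"offset": [52,-270,0],"angular": [0,0,18],"hand": 0},
  {"offset": [58,-315,0],"angular": [0,0,19.8],"hand": 0},
  {"offset": [64,-360,0],"angular": [0,0,19.8],"hand": 0},
  {"offset": [70,-405,0],"angular": [0,0,19.8],"hand": 0},
  {"offset": [75,-450,0],"angular": [0,0,19.8],"hand": 0},
  {"offset": [77,-475,0],"angular": [0,0.2,19.8],"hand": 0},
  {"offset": [77.5,-486.5,0],"angular": [0,0.2,19.8],"hand": 0},
  {"offset": [77.5,-486.5,0],"angular": [0,0.2,19.8],"hand": 0},
  {"offset": [77.5,-486.5,0],"angular": [0,0.2,19.8],"hand": 0},
  {"offset": [77.5,-486.5,0],"angular": [0,0.2,19.8],"hand": 0},
])

```text
t: 17.25
tool_pos: [539.5, 290.4, 210.1]
ee_rot: [3.135, -0.179, 0.0]
contact_force: [-0.5, -0.3, -0.9]
opening: 0.157
```

```bash
python3 - <<'E'
from h import *
p,R,o=cur()
rel(p,R,[534.5+3,292.5-.3,128],down(-6.3))
E
```

```text
t 17.25 pos [539.5 290.4 210.1] F [-0.5 -0.3 -0.9] op 0.157
yaw -6.55 z [-1.0e-04 -1.8e-03 -1.0e+00]
offset [-2.2 -1.7 82.1] ang [ 0.1 -0.  -0.3]
```

Emit:
jog_arm([
  {"offset": [-2,-1.7,30],"angular": [0,0,-0.2],"hand": 0},
  {"offset": [-2,-1.7,60],"angular": [0,0,-0.2],"hand": 0},
  {"offset": [-2,-1.7,82],"angular": [0,0,-0.2],"hand": 0},
  {"offset": [-2,-1.7,82],"angular": [0,0,-0.2],"hand": 0},
  {"offset": [-2,-1.7,82],"angular": [0,0,-0.2],"hand": 0},
])

```text
t: 17.75
tool_pos: [537.4, 293.9, 128.9]
ee_rot: [3.137, -0.171, 0.0]
contact_force: [1.7, 1.1, 0.1]
opening: 0.159
```

```bash
python3 look.py 8; python3 - <<'E'
import cv2
a=cv2.imread("pics/scene8.png")[110:250,320:440];cv2.imwrite("pics/c8.png",cv2.resize(a,None,fx=4.2,fy=4.2,interpolation=cv2.INTER_CUBIC))
E
```

```text
t 17.75 pos [537.4 293.9 128.9] F [1.7 1.1 0.1] op 0.159
yaw -6.26 z [ 3.e-04 -2.e-04 -1.e+00]
```

View pics/wrist8.png

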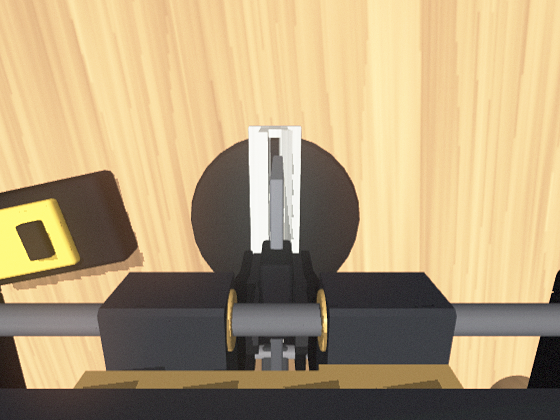

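View pics/c8.png

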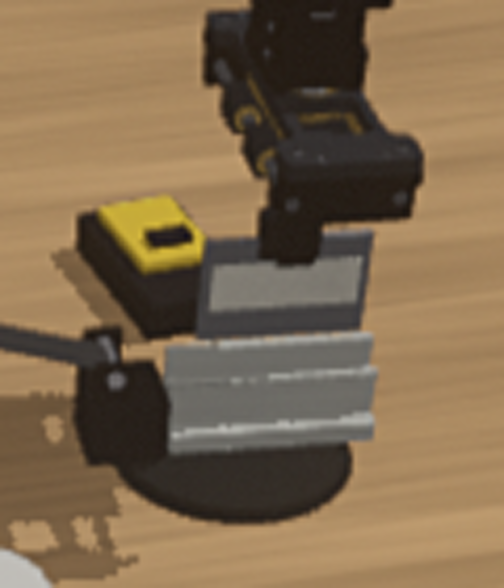

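```bash
python3 - <<'E'
from h import *
d=np.load("wrist8.npz");t=d["t"];pix=d["pix"];p=d["p"]
np.set_printoptions(precision=1,suppress=True,linewidth=180)
for v in (132,138,144,150,165,180,200,220):
    row=t[v,244:306];print(v,"y%.0f"%np.nanmedian(row[:,1]));print("  x",row[::2,0]);print("  z",(p[2]-row[::2,2]).round(0))
E
```

```text
132 y-60
  x [-25.8 -24.2 -20.4 -18.9 -17.3 -15.9 -14.4 -10.8  -9.6  -8.3  -7.1  -5.8  -4.9  -3.5  -2.2  -0.8   0.5   1.8   3.2   4.5   5.9   7.1   8.4   9.7  11.1  13.9  15.5  17.   18.5
  22.   23.8]
  z [-0. -0. 28. 28. 29. 28. 29. 72. 72. 72. 71. 71. 56. 56. 54. 55. 55. 57. 53. 56. 57. 60. 60. 62. 60. 30. 28. 29. 28. -0. -2.]
138 y-55
  x [-26.1 -24.3 -20.5 -19.  -17.4 -15.9 -14.5 -10.8  -9.5  -8.2  -7.   -5.8  -4.9  -4.   -2.3  -0.9   0.5   2.    3.3   4.6   5.9   7.2   8.4   9.8  11.1  14.1  15.5  17.   18.6
  22.2  23.8]
  z [-1. -0. 28. 28. 29. 30. 28. 74. 74. 75. 75. 75. 56. 29. 41. 40. 41. 41. 53. 54. 58. 59. 62. 60. 60. 29. 30. 29. 29. -1. -0.]
144 y-49
  x [-25.4 -23.7 -22.  -19.  -17.6 -16.  -14.5 -10.8  -9.6  -8.3  -7.1  -5.8  -4.9  -4.   -2.2  -0.9   0.5   nan   nan   4.6   5.9   7.2   8.5   9.8  12.6  14.1  15.6  17.2  18.6
  21.5  23.2]
  z [ 7.  9.  9. 30. 28. 29. 28. 74. 74. 75. 74. 74. 59. 28. 51. 50. 50. nan nan 55. 57. 60. 61. 61. 29. 28. 29. 27. 29. 10.  9.]
150 y-45
  x [-25.3 -23.6 -22.  -19.1 -17.6 -16.2 -14.6 -10.9  -9.6  -8.3  -7.1  -5.8  -4.9  -4.   -2.3 
[... 976 characters left out ...]
.3 -22.5 -20.  -18.4 -16.8 -15.2 -13.7 -10.1  -8.6  -7.3  -6.   -4.8  -2.2  -1.3  -0.4   0.4   1.3   2.2   3.    4.3   7.6   8.9  10.4  13.2  14.8  16.4  18.1  20.5
  22.1  23.9]
  z [ 14.  15.  16.  28.  29.  29.  29.  28.  72.  76.  75.  75.  71. 153. 151. 152. 152. 153. 153. 153. 137.  59.  61.  59.  30.  29.  28.  27.  15.  16.  14.]
220 y3
  x [-26.3 -24.6 -22.9 -20.3 -18.7 -17.1 -15.5 -13.9 -10.2  -8.8  -7.5  -6.2  -4.8  -2.2  -1.3  -0.4   0.4   1.3   2.2   3.1   4.3   7.7   9.   10.5  13.5  15.1  16.7  18.3  20.8
  22.5  24.1]
  z [ 16.  16.  16.  28.  29.  27.  28.  27.  74.  75.  75.  74.  73. 152. 154. 153. 152. 153. 153. 152. 137.  60.  62.  60.  28.  28.  29.  29.  16.  15.  17.]
```

```bash
python3 - <<'E'
import cv2
a=cv2.imread("pics/wrist8.png")[115:265,220:330];cv2.imwrite("pics/w8.png",cv2.resize(a,None,fx=4,fy=4,interpolation=cv2.INTER_CUBIC))
E
```

```text
(no output)
```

View pics/w8.png

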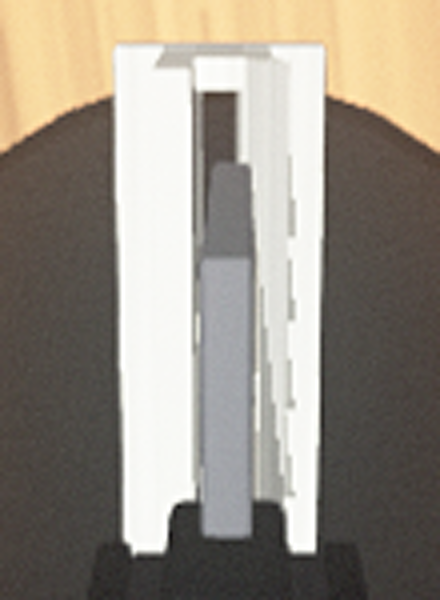

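Wrist camera: holder centre is x≈+0.5 and slot centre x≈−0.95 in the tool frame, so I'll shift −1.4 mm. Along the slot it is centred. Now descending to the lip.

Emit:
jog_arm([
  {"offset": [-1.4,0,0],"angular": [0,0,0],"hand": 0},
  {"offset": [-1.4,0,6],"angular": [0,0,0],"hand": 0},
  {"offset": [-1.4,0,12],"angular": [0,0,0],"hand": 0},
  {"offset": [-1.4,0,18],"angular": [0,0,0],"hand": 0},
  {"offset": [-1.4,0,22],"angular": [0,0,0],"hand": 0},
  {"offset": [-1.4,0,22],"angular": [0,0,0],"hand": 0},
])

```text
t: 18.5
tool_pos: [534.8, 294.8, 105.4]
ee_rot: [3.136, -0.168, -0.002]
contact_force: [-1.0, 0.1, -0.6]
opening: 0.161
```

Emit:
jog_arm([
  {"offset": [0,0,3],"angular": [0,0,0],"hand": 0},
  {"offset": [0,0,6],"angular": [0,0,0],"hand": 0},
  {"offset": [0,0,6],"angular": [0,0,0],"hand": 0},
])

```text
t: 18.8
tool_pos: [535.1, 294.9, 100.0]
ee_rot: [3.137, -0.168, -0.001]
contact_force: [-0.5, 0.5, -0.8]
opening: 0.159
```

Emit:
jog_arm([
  {"offset": [0,1,3],"angular": [0,0,0],"hand": 0},
  {"offset": [0,1,6],"angular": [0,0,0],"hand": 0},
  {"offset": [0,1,9],"angular": [0,0,0],"hand": 0},
  {"offset": [0,1,11],"angular": [0,0,0],"hand": 0},
  {"offset": [0,1,11],"angular": [0,0,0],"hand": 0},
])

```text
t: 19.3
tool_pos: [535.3, 294.0, 89.7]
ee_rot: [3.137, -0.169, 0.0]
contact_force: [-0.6, -1.3, 4.8]
opening: 0.156
```

Emit:
jog_arm([
  {"offset": [0,0,2],"angular": [0,0,0],"hand": 0},
  {"offset": [0,0,4],"angular": [0,0,0],"hand": 0},
  {"offset": [0,0,4],"angular": [0,0,0],"hand": 0},
])

```text
t: 19.6
tool_pos: [535.5, 294.1, 86.0]
ee_rot: [3.137, -0.169, 0.001]
contact_force: [-1.8, -1.9, 6.6]
opening: 0.158
```

Emit:
jog_arm([
  {"offset": [0,0,1.5],"angular": [0,0,0],"hand": 0},
  {"offset": [0,0,3],"angular": [0,0,0],"hand": 0},
  {"offset": [0,0,3],"angular": [0,0,0],"hand": 0},
])

```text
t: 19.9
tool_pos: [535.6, 294.1, 83.6]
ee_rot: [3.137, -0.169, 0.002]
contact_force: [-1.3, -2.5, 8.1]
opening: 0.16
```

Emit:
jog_arm([
  {"offset": [0,0,1],"angular": [0,0,0],"hand": 0},
  {"offset": [0,0,1],"angular": [0,0,0],"hand": 0},
])

```text
t: 20.1
tool_pos: [535.7, 294.1, 83.5]
ee_rot: [3.136, -0.169, 0.003]
contact_force: [-2.2, -3.4, 14.2]
opening: 0.156
```

Emit:
jog_arm([
  {"offset": [0,0,1],"angular": [0,0,0],"hand": 0},
  {"offset": [0,0,1],"angular": [0,0,0],"hand": 0},
  {"offset": [0,0,1],"angular": [0,0,0],"hand": 0},
])

```text
t: 20.4
tool_pos: [535.8, 294.2, 83.3]
ee_rot: [3.136, -0.169, 0.003]
contact_force: [-4.2, -4.2, 17.9]
opening: 0.158
```

The force jumps to 14–18 N while TCP z stalls at 83.4, which is the predicted home height of 83.6. Checking by camera.

```bash
python3 look.py 9; python3 - <<'E'
from h import *
a=cv2.imread("pics/scene9.png")[110:250,280:440];cv2.imwrite("pics/c9.png",cv2.resize(a,None,fx=4,fy=4,interpolation=cv2.INTER_CUBIC))
d=np.load("wrist9.npz");t=d["t"];p=d["p"]
np.set_printoptions(precision=1,suppress=True,linewidth=180)
for v in (170,185,200,220,240): print(v,t[v,250:306:3,0],(p[2]-t[v,250:306:3,2]).round(0))
s=np.load("scene9.npz");w=pc(s)
for u in (296,300,310,320): print(u,[np.round(x).tolist() for x in w[175:200,u] if x[2]>50][::4])
z=pc(np.load("top9.npz"));
for n in ["0","9"]:
    w=pc(np.load(f"top{n}.npz"));print(n,[w[v,u].round(0) for u,v in ((251,113),(253,310),(134,318),(232,235))])
E
```

```text
t 20.4 pos [535.8 294.2  83.3] F [-4.2 -4.2 17.9] op 0.158
yaw -6.16 z [ 2.2e-03 -8.0e-04 -1.0e+00]
170 [-16.2 -14.3 -12.3  -8.3  -6.7  -5.2  -3.7  -2.   -0.5   0.9   2.4   nan   6.1   7.8   9.3  10.9  12.7  16.5  18.5] [29. 28. 29. 74. 75. 74. 73. 85. 85. 84. 85. nan 55. 57. 61. 61. 60. 30. 29.]
185 [-16.3 -14.5 -12.4  -8.5  -6.9  -5.3  -3.7  -1.7  -0.4   0.8   2.1   3.4   6.2   7.8   9.4  11.1  14.8  16.8  18.7] [ 29.  28.  30.  73.  73.  74.  74. 108. 107. 106. 107. 106.  56.  58.  61.  61.  29.  28.  29.]
200 [-16.6 -14.7 -12.7  -8.4  -6.9  -5.3  -3.7  -1.7  -0.4   0.9   2.2   3.5   6.3   8.    9.6  11.3  15.1  17.   19. ] [ 29.  28.  28.  75.  74.  75.  75. 107. 107. 107. 107. 106.  54.  58.  60.  60.  28.  29.  29.]
220 [-16.9 -14.8 -12.9  -8.6  -7.   -5.4  -3.8  -1.8  -0.4   0.9   2.2   3.5   6.4   8.1   9.7  11.4  15.2  17.4  19.5] [ 28.  30.  28.  75.  75.  75.  74. 107. 107. 107. 108. 107.  57.  58.  61.  62.  29.  28.  27.]
240 [-17.1 -15.1 -13.2  -8.7  -7.1  -5.5  -3.8  -1.8  -0.5   0.9   2.2   4.    6.6   8.2   9.9  11.7  15.5  17.7  19.7] [ 29.  28.  27.  75.  75.  75.  75. 108. 107. 107. 108.  90.  55.  59.  61.  60.  29.  28.  28.]
296 [[506.0, 70.0, 123.0], [523.0, 66.0, 123.0], [528.0, 65.0, 115.0]]
300 [[503.0, 80.0, 117.0], [521.0, 76.0, 117.0], [525.0, 75.0, 109.0]]
310 [[508.0, 105.0, 111.0], [525.0, 100.0, 111.0], [535.0, 98.0, 105.0]]
320 [[517.0, 128.0, 102.0], [533.0, 124.0, 100.0]]
0 [array([756.,  48., 109.]), array([361.,  44.,  31.]), array([346., 285.,  48.]), array([512.,  83., 117.])]
9 [array([757.,  49., 107.]), array([361.,  44.,  29.]), array([412., 137., 616.]), array([512.,  83., 114.])]
```

View pics/c9.png

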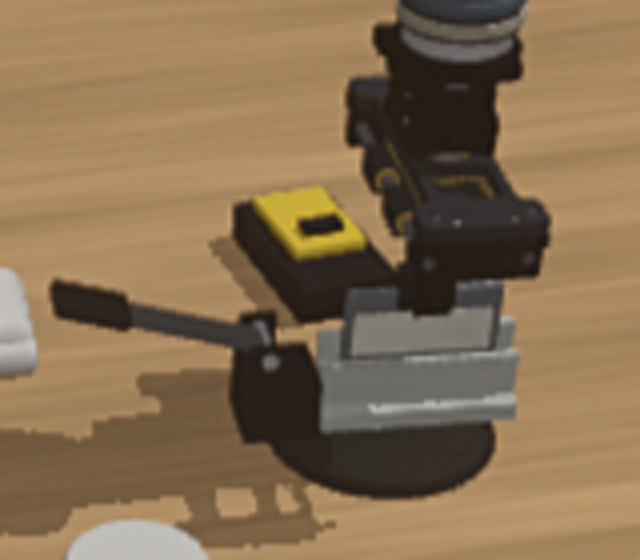

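View pics/wrist9.png

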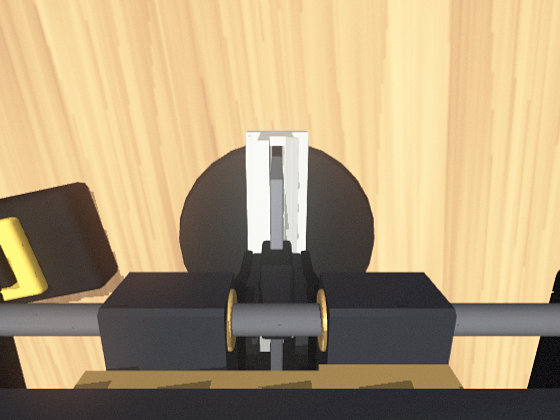

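Holder sits in the slot behind the lip. The plate hasn't slipped in the grip, the lever is up, and the cup and mouse haven't moved. I'll hold briefly to settle before handing in.

Emit:
jog_arm([
  {"offset": [0,0,0],"angular": [0,0,0],"hand": 0},
  {"offset": [0,0,0],"angular": [0,0,0],"hand": 0},
  {"offset": [0,0,0],"angular": [0,0,0],"hand": 0},
  {"offset": [0,0,0],"angular": [0,0,0],"hand": 0},
  {"offset": [0,0,0],"angular": [0,0,0],"hand": 0},
])

```text
t: 21.05
tool_pos: [535.9, 294.2, 83.3]
ee_rot: [3.136, -0.169, 0.004]
contact_force: [-3.1, -5.0, 16.9]
opening: 0.157
```

```bash
python3 - <<'E'
from workcell import r
from h import *
cur(); print(r.job_done()); cur()
E
```

```text
t 21.05 pos [535.9 294.2  83.3] F [-3.1 -5.  16.9] op 0.157
yaw -6.17 z [ 2.2e-03 -8.0e-04 -1.0e+00]
the job is handed in; nothing more can be done
None
the job is handed in; nothing more can be done
```

I pumped the lever three full strokes, then took the grey holder out of its block. I pressed it upright into the slot behind the lip and handed in at 21 s, still gripping it and pushing down. `job_done()` gives no verdict, so I can't confirm the official result.

**Last checks**
- **Lever:** measured from its slope, the bottoms were about 0.57–0.60 rad. I checked it up after stroke 1 and again at the end; after stroke 2 I only let go and did not look.
- **Holder:** it stopped at a computed grip height of about 110 mm, which is fully home. It was pushed with about 17 N, held at 14 mm opening, and hadn't slipped in the fingers.
- **Alignment:** the holder looked upright and centred, well within the limits. Its yaw was about 0.2° off the measured slot direction.
- **Loose things:** cup and mouse read the same as at the start. The arm hid the battery box from the top camera, but it looked untouched in the scene and wrist pictures.

**Disagreements**
- **Fingertips:** they showed about 10 mm behind the TCP, not 11 mm ahead as stated. I used the measured value.
- **Wrist camera:** its sideways readings were 1–2 mm off the top camera and the robot's own position. I aligned the holder with the slot inside the wrist picture instead.

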